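# Switch the heater supply down and start the tube-clamp screw

## Robot

A 7-joint arm with a two-finger parallel gripper is mounted at the origin on the work surface. World frame = base frame: x ahead of the robot, y to its left, z up, the work surface at z = 0. Lengths are in m, angles in rad, forces in N, time in s.
With the tool pointing down it reaches from about 0.425 to 0.95 m from the base axis. Payload 4.7 kg.
Tool frame: the origin (TCP) lies at the very end of the fingers, on their centre line; the grasp point (between the pads) lies grip_depth behind it (grip_depth is the distance from the TCP to the grasp point, in m); z points along the fingers, y is the line along which they close (so a half turn about z gives the same grasp; the last joint's range is limited). The gripper opens to 85 mm and grips with 20 to 120 N. Pads are 22 mm wide; open, the fingers measure 114 mm over their backs; the gripper's body (76 mm by 85 mm) begins 54 mm behind the grasp point. The pads swing forward as they close: fully open they stand 13 mm farther back than shut.
Start: joints at [-1.165, 0.469, -0.049, 1.532, 0.024, 1.141, -0.082], TCP at [0.284, 0.612, 0.231] pointing down, gripper open.
Joint ranges: [-2.59, 2.59], [-0.33, 1.99], [-1.39, 1.29], [0.1, 2.45], [-1.04, 4.18], [0.21, 1.99], [-2.66, 2.66]. Speed limits (rad/s): [2.57, 2.57, 3.14, 3.14, 3.14, 3.14, 3.14].

## Interface

Orientations are given as a unit quaternion [x, y, z, w].
In Python, from workcell import get_obs, get_image, calibration, hand_in, grip_depth gives the robot as it stands.
- The arm moves only by the tool servo_tool, never from a script. Its argument "series" is a list of rows, each a list of 3 entries, a list of its own where there are three numbers: the opening, from -1 (shut) to 1 (fully open), then the shift along the tool's x, y, z in cm, then the turn, a rotation vector about the tool's x, y, z in rad. In form: [[gripper, [x, y, z], [ax, ay, az]], ...]. A call has exactly 10 rows; each row is the pose to reach, as a shift and turn from the pose commanded when the call began, along the tool's axes at that moment; what a row does not reach only later rows make up. A row lasts 1/10 s, in which the tool goes at most 50 mm and 8.59 degrees, less where a joint would pass 70% of its speed; a pose out of reach is approached as far as the arm can. A call with a gripper value outside its range is refused whole. The fingers move at their own pace and stop on an object; "squeeze" is the grip in N (left out, the last holds). Time passes only in rows, so rows that repeat a pose let the fingers close, or fill a call up. It gives the time, the measured TCP pose, the force, the opening and the grip force at its end, in the units of the state.
- get_obs(): the state, without advancing time (a new reading comes with each control period).
- get_image(name): name is "side" or "top" or "wrist"; returns (picture, depth): 384x512x3 uint8, blue, green, red; 384x512 float32, m along the optical axis (not along the pixel's ray), 0 where there is no reading.
- calibration(name): a dict with "intrinsics" (3x3 intrinsics, pixels), "R" (3x3) and "t" (3): a world point X has camera coordinates R X + t; the wrist camera has in their place "mount" (4x4, takes a point from camera to tool coordinates, whose origin is the TCP and whose axes are the flange's). Camera axes: x right, y down, z forward; pixel columns grow to the right and rows downward; lengths in m; the calibration is good to about 2 mm. A picture is of the moment at which its call begins: read the wrist's pose just before it. calibration takes no time and is no camera call.
- hand_in(): hands the job in; it is judged then, once.
The state is a dict: "t": time; "joints": joint angles; "joint_velocities": joint speeds; "joint_efforts": joint torques, N m; "eef_pos": TCP position; "ee_rot": TCP orientation; "contact_force": force on the tool from outside, world axes, zero at the start; "ft_torque": the same for the moment, N m; "width": opening from 0.0 (shut) to 1.0 (fully open); "gripper_force": force on a finger pad.
Only numpy, scipy, OpenCV 4.12 (cv2) and the standard library are available. Lean on these libraries where they do the work, as an engineer would, in place of code of your own. Each camera call takes 0.05 s, during which the arm holds its last target. There are 200 camera calls.

## Task

Turn the dial of the heater supply fully anticlockwise to its zero stop, then start the captive hand screw of the tube clamp: without first turning it forward, turn it backward (anticlockwise) until you feel and see it drop into the thread, then turn it forward (clockwise) one full turn. Finish while holding the screw: the fingers stay closed on its bar head, keeping it still, and do not let go. Leave the spanner, the jar and the crucible where they are.

Things in the scene. Friction and masses are not known exactly. Their poses are not given: they have to be found in the camera images.
- dial (a joint): Turn of the dial on the heater supply, rad: 0 = zero stop, fully anticlockwise seen from above; grows clockwise, up to 4.6. It stays where it is left (friction torque 0.04 N m). It starts between 0.8 and 2.2; below 0.08 counts as at the stop.
- dial_grip (a point): Grip point of the dial, on its vertical axis. The heater supply is a fixed grey box 130 x 130 x 78 mm high with the dial in the middle of its top: a black disc of 48 mm diameter with an upright grip bar 46 mm long, 14 mm wide, whose top is 7 mm above this point; the disc's top is 23 mm below it. x runs along the bar and turns with it, z is up.
- clamp: The fixed tube clamp: aluminium base plate 140 x 90 x 10 mm with a steel threaded boss and an aluminium strap that reaches from the boss over a glass tube of 40 mm diameter. Its origin is at the bench top (height 0) exactly under the screw's axis; z up, x along the strap towards the tube. Nothing of it but the screw is higher than 66 mm.
- screw_head (a point): Centre of the screw's bar head: a dark steel bar 46 mm long, marked by a bright dot near its +x end, 14 mm wide, 24 mm high, on a vertical shank of 20 mm diameter. x runs along the bar and turns with it, z is up. Height above the clamp's origin: 106 mm while not started, 96 mm once dropped into the thread, 86 mm after one full forward turn (pitch 10 mm, right-hand).
- screw_turn (a joint): Turn of the screw, rad, growing clockwise seen from above (forward). It starts at 0.8 to 2.3, resting on the mouth of the thread. Turned backward (anticlockwise) it drops 10 mm below about 0.2; a stop at -0.3 ends the backward turn. Forward from there it runs down the thread: one turn ends near 6.28, the thread at 9.5. Friction 0.02 N m; it stays where it is left.
- screw: The whole screw, 0.4 kg; origin on its axis, 61 mm below the bar head's centre. Captive: it stays upright and in place, can only turn, sink, and be raised 3 mm. It sinks by its own weight while the fingers stand loosely on both sides of the bar (say 4 mm wider than it); fingers clamped on the bar hold it up until they are loosened or moved down with it.
- spanner: Bystander: loose steel spanner, 170 mm long, lying flat on the bench.
- jar: Bystander: closed jar, 60 mm diameter, 80 mm high; origin at the centre of its underside.
- crucible: Bystander: white ceramic crucible, 60 mm rim diameter, 45 mm high; origin at the centre of its underside.

How it is judged:
On the way, in this order (a step that is already met when the one before it is completed fails the run):
1. the dial is at its zero stop (value of joint dial below 0.08 rad), for 0.2 s.
2. the screw, turned backward, has dropped into the thread (value of joint screw_turn below 0.45 rad and z of screw_head in the frame of clamp below 0.099 m), for 0.1 s.
3. the screw has been turned forward one turn (value of joint screw_turn above 5.5 rad and z of screw_head in the frame of clamp below 0.0895 m), for 0.2 s.
At the end, for the whole second after the job is handed in: The dial is still within 0.08 rad of its zero stop; the screw is in the thread, one turn forward of the drop (turn between 5.5 and 7.1 rad, head 83 to 89 mm above the clamp's origin), standing still; the fingers hold it with more than 2 N (value of joint dial below 0.08 rad and value of joint screw_turn between 5.5 and 7.1 rad and z of screw_head in the frame of clamp between 0.083 and 0.089 m and velocity of joint screw_turn between -0.1 and 0.1 rad/s and contact force between the fingers and screw above 2 N); the arm keeps its last pose, push and grip.
It fails at once if the screw is turned forward before it has dropped into the thread (value of joint screw_turn above 2.7 rad and z of screw_head in the frame of clamp above 0.099 m).
It fails at once if the spanner, the jar or the crucible is moved by more than 20 mm (distance of any of spanner, jar, crucible from where it was at the start of the episode above 0.02 m).
It also fails if it takes over 72 s, if anything falls off the work surface, if the arm or the gripper's body presses on something with over 40 N, if the wrist force passes 120 N, or if a joint passes its speed limit or range.

## Working session

There is one attempt and no reset: what is moved stays moved. The work goes in short steps, Python scripts to look and compute and a tool call to move; the robot and the scene stay as the last step left them, time stands still between calls to the robot, and variables do not carry over. Pictures are saved under pics/ and viewed, at most 11 in all, crops included, and the job is handed in when it is done.

Besides the shell and the picture viewer there is one more tool, called after "Emit:" by a JSON object that holds its "method" and its "body". servo_tool: Moves the arm, as the interface text tells. Its arguments: {"type":"object","properties":{"series":{"type":"array"},"squeeze":{"type":"number"}},"required":["series"]}

```bash
mkdir -p pics; ls
python3 - <<'E'
from workcell import *
import cv2,numpy as np
o=get_obs();print({k:np.round(v,3).tolist() for k,v in o.items()}); print(grip_depth)
a,d=get_image("top");b,e=get_image("side")
np.savez("im0.npz",top=a,topd=d,side=b,sided=e)
cv2.imwrite("pics/top0.png",a);cv2.imwrite("pics/side0.png",b)
for n in("top","side","wrist"):
    c=calibration(n);print(n,{k:np.round(v,3).tolist() for k,v in c.items()})
E
```

```text
pics
{'t': 0.0, 'joints': [-1.165, 0.469, -0.049, 1.534, 0.024, 1.141, -0.082], 'joint_velocities': [-0.001, -0.002, 0.001, -0.002, -0.002, -0.001, 0.001], 'joint_efforts': [0.001, -51.031, -0.046, -23.771, 0.011, 0.008, 0.0], 'eef_pos': [0.284, 0.612, 0.23], 'ee_rot': [0.216, 0.976, -0.001, -0.0], 'contact_force': [-0.83, 0.187, 0.777], 'ft_torque': [0.004, 0.034, -0.013], 'gripper_force': 0.0, 'width': 1.0}
0.0187
top {'intrinsics': [[455.923, 0.0, 248.273], [0.0, 455.923, 188.113], [0.0, 0.0, 1.0]], 'R': [[-0.017, -1.0, -0.017], [-0.997, 0.019, -0.081], [0.082, 0.015, -0.997]], 't': [0.034, 0.582, 1.54]}
side {'intrinsics': [[376.903, 0.0, 257.748], [0.0, 376.903, 191.946], [0.0, 0.0, 1.0]], 'R': [[0.85, -0.526, -0.02], [-0.265, -0.395, -0.88], [0.455, 0.753, -0.475]], 't': [-0.477, 0.268, 1.044]}
wrist {'intrinsics': [[272.868, 0.0, 254.059], [0.0, 272.868, 189.75], [0.0, 0.0, 1.0]], 'mount': [[-0.001, -0.96, -0.281, 0.072], [1.0, -0.001, 0.001, 0.001], [-0.001, -0.281, 0.96, -0.141], [0.0, 0.0, 0.0, 1.0]]}
```

View pics/top0.png

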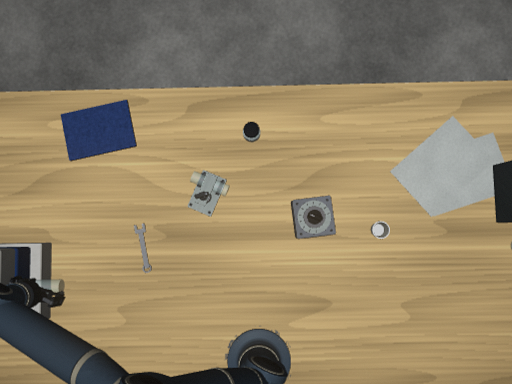

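View pics/side0.png

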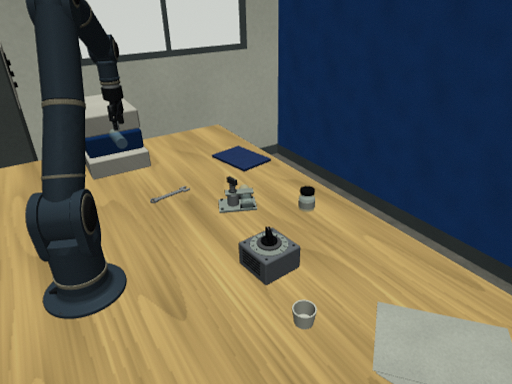

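Top view: the dial sits at about (315,216) and the clamp's screw at about (203,196). The spanner is at (144,248), the jar at (251,131) and the crucible at (380,230). I'll measure the dial and screw in enlarged crops.

```bash
cat > h.py <<'E'
import numpy as np,cv2
from scipy.spatial.transform import Rotation as Rn
from workcell import *
def ray(n,u,v,z,o=None):
    c=calibration(n);K=c["intrinsics"];d=np.linalg.inv(K)@[u,v,1]
    if n=="wrist":
        R=Rn.from_quat(o["ee_rot"]).as_matrix();M=np.array(c["mount"])
        C=R@M[:3,3]+o["eef_pos"];D=R@M[:3,:3]@d
    else:
        R=np.array(c["R"]);C=-R.T@c["t"];D=R.T@d
    return C+D*(z-C[2])/D[2]
E
python3 - <<'E'
from h import *
q=np.load("im0.npz");a=q["top"];d=q["topd"]
def crop(u,v,r=35):return cv2.resize(a[v-r:v+r,u-r:u+r],(400,400),interpolation=cv2.INTER_CUBIC)
cv2.imwrite("pics/crop0.png",np.hstack([crop(315,216),crop(206,193)]))
for u,v,z in((315,216,.1),(203,196,.11)):
    print(ray("top",u,v,z), d[v-3:v+4,u-3:u+4].round(3))
    m=(a.max(2)<60).astype(np.uint8);mm=np.zeros_like(m);mm[v-14:v+15,u-14:u+15]=m[v-14:v+15,u-14:u+15]
    print(cv2.moments(mm)["m10"]/mm.sum(),cv2.moments(mm)["m01"]/mm.sum(),mm.sum())
E
```

```text
[ 0.48157116 -0.1918287   0.1       ] [[1.486 1.484 1.48  1.485 1.487 1.484 1.484]
 [1.457 1.456 1.452 1.487 1.483 1.484 1.487]
 [1.447 1.453 1.451 1.458 1.451 1.453 1.485]
 [1.453 1.452 1.455 1.451 1.453 1.453 1.452]
 [1.453 1.453 1.45  1.456 1.459 1.456 1.45 ]
 [1.469 1.455 1.45  1.454 1.454 1.453 1.452]
 [1.485 1.486 1.483 1.47  1.452 1.453 1.452]]
314.42857142857144 216.6 140
[0.55254427 0.16981245 0.11      ] [[1.491 1.467 1.473 1.472 1.473 1.474 1.468]
 [1.471 1.469 1.469 1.472 1.471 1.468 1.469]
 [1.469 1.473 1.471 1.472 1.466 1.472 1.476]
 [1.479 1.475 1.467 1.469 1.472 1.471 1.475]
 [1.472 1.471 1.478 1.487 1.494 1.499 1.516]
 [1.491 1.493 1.497 1.493 1.49  1.513 1.523]
 [1.517 1.528 1.526 1.516 1.523 1.517 1.525]]
202.3846153846154 196.23076923076923 26
```

View pics/crop0.png

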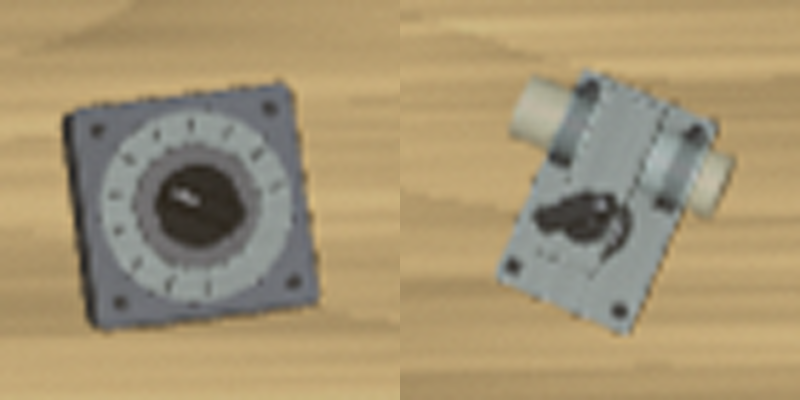

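Depth gives the dial bar's top at about 0.125 m (grip point 0.118) and the screw bar's top at about 0.117 m (centre 0.105), which agrees with the sizes given. I'll move over the screw first for a wrist look, then go on to the dial.

Emit:
{"method": "servo_tool", "body": {"series": [[1,[-2,-1.35,0],[0,0,0.08]],[1,[-6,-4.05,0],[0,0,0.16]],[1,[-10,-6.75,0],[0,0,0.24]],[1,[-14,-9.45,0],[0,0,0.32]],[1,[-18,-12.15,0],[0,0,0.4]],[1,[-22,-14.85,0],[0,0,0.5]],[1,[-26,-17.55,0],[0,0,0.6]],[1,[-30,-20.25,0],[0,0,0.7]],[1,[-34,-22.95,0],[0,0,0.8]],[1,[-38,-25.65,0],[0,0,0.84]]], "squeeze": 40}}

```text
t: 1.1
eef_pos: [0.5213, 0.2177, 0.2311]
ee_rot: [0.596, 0.803, -0.0, -0.0]
contact_force: [-0.2, 0.7, -0.3]
width: 1.001
gripper_force: 0.0
```

Emit:
{"method": "servo_tool", "body": {"series": [[1,[-1.5,-3,0],[0,0,0]],[1,[-2,-4.5,0],[0,0,0]],[1,[-2,-4.5,0],[0,0,0]],[1,[-2,-4.5,0],[0,0,0]],[1,[-2,-4.5,0],[0,0,0]],[1,[-2,-4.5,0],[0,0,0]],[1,[-2,-4.5,0],[0,0,0]],[1,[-2,-4.5,0],[0,0,0]],[1,[-2,-4.5,0],[0,0,0]],[1,[-2,-4.5,0],[0,0,0]]]}}

```text
t: 2.1
eef_pos: [0.4837, 0.1873, 0.2313]
ee_rot: [0.595, 0.804, -0.0, -0.0]
contact_force: [-0.5, 0.0, 0.4]
width: 1.001
gripper_force: 0.0
```

Run:
```python
from h import *
o=get_obs();a,d=get_image("wrist");cv2.imwrite("pics/w1.png",a)
np.savez("w1.npz",a=a,d=d,p=o["eef_pos"],q=o["ee_rot"]);print(o["joints"])
```

```text
[-0.68285902  0.21283816  0.27266745  1.91412299 -0.06670468  1.02331476
 -0.08525102]
```

View pics/w1.png

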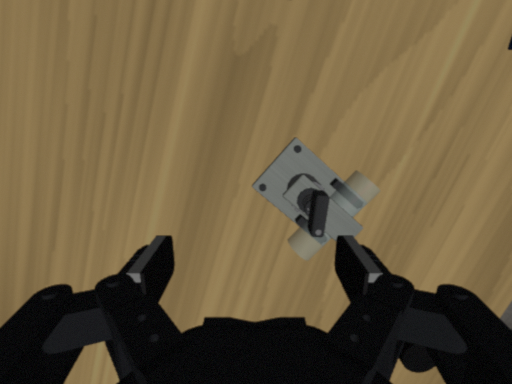

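The wrist view shows the screw's bar at about (318,214), running from (319,193) to (318,235), with its bright dot near (319,231). I'll find the bar's centre and axis from the pixels that lie at its top height.

```bash
cat >> h.py <<'E'
def bar(a,d,o,win,zlo,zhi,n="wrist",ztop=None):
    """bar top: pixels in window whose height lies in [zlo,zhi] -> centre, yaw (mod pi), size"""
    u0,u1,v0,v1=win;c=calibration(n);K=c["intrinsics"];v,u=np.mgrid[v0:v1,u0:u1];z=d[v0:v1,u0:u1]
    P=np.stack([(u-K[0][2])/K[0][0]*z,(v-K[1][2])/K[1][1]*z,z],-1).reshape(-1,3)
    if n=="wrist":
        M=np.array(c["mount"]);W=(P@M[:3,:3].T+M[:3,3])@Rn.from_quat(o["ee_rot"]).as_matrix().T+o["eef_pos"]
    else: W=(P-c["t"])@np.array(c["R"])
    m=(W[:,2]>zlo)&(W[:,2]<zhi)&(P[:,2]>0);W=W[m]
    (cx,cy),(w,h),ang=cv2.minAreaRect(W[:,:2].astype(np.float32)*1000)
    yaw=np.radians(ang if w>h else ang+90)
    C=np.cov(W[:,:2].T);e=np.linalg.eigh(C)[1][:,1]
    return dict(c=[cx/1000,cy/1000],mean=W.mean(0).round(4),size=(w,h),yaw=yaw,pca=np.arctan2(e[1],e[0]),n=m.sum())
E
python3 - <<'E'
from h import *
q=np.load("w1.npz");o=dict(eef_pos=q["p"],ee_rot=q["q"])
print(bar(q["a"],q["d"],o,(290,350,180,245),.110,.125))
print("dot",ray("wrist",319,231,.118,o))
q=np.load("im0.npz")
print(bar(0,q["topd"],0,(303,327,205,230),.115,.14,"top"))
print(bar(0,q["topd"],0,(192,216,185,208),.108,.13,"top"))
E
```

```text
{'c': [0.5560280151367187, 0.17801365661621094], 'mean': array([0.555 , 0.1789, 0.1156]), 'size': (14.45687198638916, 45.209903717041016), 'yaw': np.float64(1.778484292630028), 'pca': np.float64(1.7820997298471437), 'n': np.int64(617)}
dot [0.55980095 0.16304268 0.118     ]
{'c': [0.47881878662109373, -0.19075485229492187], 'mean': array([ 0.4789, -0.1904,  0.1234]), 'size': (44.881072998046875, 13.136855125427246), 'yaw': np.float64(1.2271607950167567), 'pca': np.float64(1.2189193464959769), 'n': np.int64(63)}
{'c': [0.5558458862304687, 0.1739569396972656], 'mean': array([0.5553, 0.1745, 0.1168]), 'size': (13.716720581054688, 43.93733596801758), 'yaw': np.float64(1.772735493232442), 'pca': np.float64(1.793974671460644), 'n': np.int64(62)}
```

Both bars measure about 45 x 14 mm, as given. The screw is at (0.556, 0.176) with yaw 1.78, and the dial at (0.479, -0.190) with yaw 1.22. Next is the dial.

Emit:
{"method": "servo_tool", "body": {"series": [[1,[-2,-0.65,0],[0,0,0.05]],[1,[-6,-1.9,0],[0,0,0.12]],[1,[-10.2,-3.3,0],[0,0,0.19]],[1,[-14.5,-4.65,0],[0,0,0.26]],[1,[-19,-6.1,0],[0,0,0.34]],[1,[-23.5,-7.5,0],[0,0,0.42]],[1,[-28,-9,0],[0,0,0.5]],[1,[-32,-10.3,0],[0,0,0.58]],[1,[-35,-11.2,0],[0,0,0.64]],[1,[-35.9,-11.5,0],[0,0,0.65]]]}}

```text
t: 3.15
eef_pos: [0.4767, -0.1949, 0.2317]
ee_rot: [0.823, 0.568, -0.0, 0.001]
contact_force: [-0.5, 0.7, -0.9]
width: 1.0
gripper_force: 0.0
```

Run:
```python
from h import *
o=get_obs();a,d=get_image("wrist");o=get_obs();cv2.imwrite("pics/w2.png",a)
print(o["eef_pos"],o["ee_rot"],o["joints"][6],np.abs(o["joint_velocities"]).max())
b=bar(a,d,o,(190,320,130,240),.115,.135);print(b)
R=Rn.from_quat(o["ee_rot"]).as_matrix();print("tool shift",R.T@(np.array([*b["c"],.101])-o["eef_pos"])*100,"yaw x",np.arctan2(R[1,0],R[0,0]))
```

```text
[ 0.47691569 -0.19430127  0.23156374] [ 8.22901760e-01  5.68182982e-01 -4.39855609e-04  7.73227794e-04] 0.10368892795266113 0.05358856088770596
{'c': [0.48019146728515627, -0.1879132843017578], 'mean': array([ 0.4806, -0.1869,  0.1219]), 'size': (45.0015983581543, 13.699650764465332), 'yaw': np.float64(1.2112971433514819), 'pca': np.float64(1.2119730710524501), 'n': np.int64(686)}
tool shift [ 0.734348    0.06988598 13.05527172] yaw x 1.2085921419165024
```

Emit:
{"method": "servo_tool", "body": {"series": [[1,[0.3,0,1.5],[0,0,0]],[1,[0.5,0.1,4.5],[0,0,0]],[1,[0.6,0.1,8],[0,0,0]],[1,[0.6,0.1,10.5],[0,0,0]],[1,[0.6,0.1,12],[0,0,0]],[1,[0.6,0.1,12.8],[0,0,0]],[1,[0.6,0.1,12.9],[0,0,0]],[-1,[0.6,0.1,12.9],[0,0,0]],[-1,[0.6,0.1,12.9],[0,0,0]],[-1,[0.6,0.1,12.9],[0,0,0]]]}}

```text
t: 4.2
eef_pos: [0.482, -0.1845, 0.1031]
ee_rot: [0.821, 0.572, 0.001, 0.001]
contact_force: [0.2, -0.1, -0.8]
width: 0.51
gripper_force: 0.0
```

Emit:
{"method": "servo_tool", "body": {"series": [[-1,[0,0,0],[0,0,0]],[-1,[0,0,0],[0,0,0]],[-1,[0,0,0],[0,0,0]],[-1,[0,0,0],[0,0,-0.08]],[-1,[0,0,0],[0,0,-0.18]],[-1,[0,0,0],[0,0,-0.28]],[-1,[0,0,0],[0,0,-0.38]],[-1,[0,0,0],[0,0,-0.48]],[-1,[0,0,0],[0,0,-0.58]],[-1,[0,0,0],[0,0,-0.65]]]}}

```text
t: 5.2
eef_pos: [0.4784, -0.1844, 0.1027]
ee_rot: [0.594, 0.804, -0.001, -0.003]
contact_force: [-8.5, 0.8, 13.4]
width: 0.151
gripper_force: 45.1
```

```bash
cat > s.py <<'E'
from h import *
o=get_obs();R=Rn.from_quat(o["ee_rot"]).as_matrix()
print("t",o["t"],"p",np.round(o["eef_pos"],4),"yaw",np.arctan2(R[1,0],R[0,0]).round(3),"tilt",R[:2,2].round(3),"j7",round(o["joints"][6],3),"F",np.round(o["contact_force"],1),"T",np.round(o["ft_torque"],2),"w",o["width"],"g",o["gripper_force"])
E
python3 s.py
```

```text
t 5.2 p [ 0.4784 -0.1844  0.1027] yaw 1.869 tilt [-0.006  0.002] j7 0.781 F [-8.5  0.8 13.4] T [ 0.15  1.9  -0.11] w 0.1505740673196503 g 45.06038725376129
```

Emit:
{"method": "servo_tool", "body": {"series": [[-1,[0,0,-0.1],[0,0,-0.08]],[-1,[0,0,-0.1],[0,0,-0.16]],[-1,[0,0,-0.1],[0,0,-0.24]],[-1,[0,0,-0.1],[0,0,-0.32]],[-1,[0,0,-0.1],[0,0,-0.4]],[-1,[0,0,-0.1],[0,0,-0.48]],[-1,[0,0,-0.1],[0,0,-0.54]],[-1,[0,0,-0.1],[0,0,-0.6]],[-1,[0,0,-0.1],[0,0,-0.6]],[-1,[0,0,-0.1],[0,0,-0.6]]]}}

```text
t: 6.2
eef_pos: [0.4755, -0.1864, 0.1028]
ee_rot: [0.332, 0.943, -0.002, -0.005]
contact_force: [-12.6, -2.7, 9.9]
width: 0.152
gripper_force: 44.6
```

```bash
python3 s.py
```

```text
t 6.2 p [ 0.4755 -0.1864  0.1028] yaw 2.464 tilt [-0.011  0.   ] j7 1.296 F [-12.6  -2.7   9.9] T [-0.81  2.57 -0.01] w 0.15207811677624974 g 44.61015343666077
```

Emit:
{"method": "servo_tool", "body": {"series": [[-1,[0.1,-0.1,-0.1],[0,0,-0.05]],[-1,[0.2,-0.3,-0.1],[0,0,-0.13]],[-1,[0.2,-0.3,-0.1],[0,0,-0.21]],[-1,[0.2,-0.3,-0.1],[0,0,-0.29]],[-1,[0.2,-0.3,-0.1],[0,0,-0.37]],[-1,[0.2,-0.3,-0.1],[0,0,-0.45]],[-1,[0.2,-0.3,-0.1],[0,0,-0.5]],[-1,[0.2,-0.3,-0.1],[0,0,-0.55]],[-1,[0.2,-0.3,-0.1],[0,0,-0.55]],[-1,[0.2,-0.3,-0.1],[0,0,-0.55]]]}}

```text
t: 7.2
eef_pos: [0.4741, -0.1893, 0.1029]
ee_rot: [0.064, 0.998, -0.002, -0.003]
contact_force: [-4.5, -9.1, -4.4]
width: 0.153
gripper_force: 42.6
```

```bash
python3 s.py
```

```text
t 7.2 p [ 0.4741 -0.1893  0.1029] yaw 3.014 tilt [-0.006 -0.003] j7 1.781 F [-4.5 -9.1 -4.4] T [-1.83  0.91  0.  ] w 0.15319601626891025 g 42.61277496814728
```

Emit:
{"method": "servo_tool", "body": {"series": [[-1,[0.1,-0.2,0],[0,0,-0.05]],[-1,[0.1,-0.3,0],[0,0,-0.11]],[-1,[0.1,-0.3,0],[0,0,-0.17]],[-1,[0.1,-0.3,0],[0,0,-0.23]],[-1,[0.1,-0.3,0],[0,0,-0.29]],[-1,[0.1,-0.3,0],[0,0,-0.35]],[-1,[0.1,-0.3,0],[0,0,-0.4]],[-1,[0.1,-0.3,0],[0,0,-0.45]],[-1,[0.1,-0.3,0],[0,0,-0.45]],[-1,[0.1,-0.3,0],[0,0,-0.45]]]}}

```text
t: 8.2
eef_pos: [0.473, -0.1909, 0.1032]
ee_rot: [-0.153, 0.988, 0.001, -0.002]
contact_force: [-3.5, -3.0, -2.0]
width: 0.152
gripper_force: 133.6
```

```bash
python3 s.py
```

```text
t 8.2 p [ 0.473  -0.1909  0.1032] yaw -2.835 tilt [-0.005  0.002] j7 2.176 F [-3.5 -3.  -2. ] T [-0.87  0.97 -3.05] w 0.15243534127243372 g 133.6419084132649
```

The moment jumped to -3 N m after 2.24 rad of turning, so the dial is on its stop. I'll release it and lift.

Emit:
{"method": "servo_tool", "body": {"series": [[1,[0,0,0],[0,0,0]],[1,[0,0,0],[0,0,0]],[1,[0,0,0],[0,0,0]],[1,[0,0,0],[0,0,0]],[1,[0,0,0],[0,0,0]],[1,[0,0,0],[0,0,0]],[1,[0,0,-1.5],[0,0,0]],[1,[0,0,-5],[0,0,0]],[1,[0,0,-9.5],[0,0,0.05]],[1,[0,0,-13],[0,0,0.15]]], "squeeze": 40}}

```text
t: 9.2
eef_pos: [0.477, -0.1884, 0.2366]
ee_rot: [-0.086, 0.996, -0.0, 0.001]
contact_force: [0.6, -1.4, 0.3]
width: 0.997
gripper_force: 0.0
```

```bash
python3 s.py
python3 - <<'E'
from h import *
a,d=get_image("wrist");o=get_obs()
b=bar(a,d,o,(190,320,130,240),.115,.135);print(b)
R=Rn.from_quat(o["ee_rot"]).as_matrix();print("tool shift",R.T@(np.array([.556,.176,.23])-o["eef_pos"])*100)
E
```

```text
t 9.2 p [ 0.477  -0.1884  0.2366] yaw -2.969 tilt [ 0.002 -0.   ] j7 2.041 F [ 0.6 -1.4  0.3] T [ 0.01 -0.03  0.01] w 0.9973825942236186 g 0.0
{'c': [0.4826601257324219, -0.19008853149414062], 'mean': array([ 0.4811, -0.1903,  0.1276]), 'size': (44.72135543823242, 13.96312427520752), 'yaw': np.float64(0.10303624615894459), 'pca': np.float64(-3.0365250322416095), 'n': np.int64(651)}
tool shift [-13.58595891  34.765772     1.19057842]
```

Run:
```python
from h import *
q=np.load("im0.npz");print("box",bar(0,q["topd"],0,(280,350,185,250),.06,.09,"top"))
a,d=get_image("wrist");o=get_obs()
print(bar(a,d,o,(190,320,130,240),.115,.135)); print("box",bar(a,d,o,(100,400,20,340),.07,.09))
cv2.imwrite("pics/w3.png",a)
```

```text
box {'c': [0.4785931091308594, -0.19101397705078124], 'mean': array([ 0.4783, -0.1892,  0.0791]), 'size': (130.80055236816406, 130.51588439941406), 'yaw': np.float64(0.10963072403830676), 'pca': np.float64(3.0436045836137704), 'n': np.int64(1382)}
{'c': [0.47786727905273435, -0.18837327575683593], 'mean': array([ 0.4771, -0.1885,  0.1196]), 'size': (44.654048919677734, 13.958240509033203), 'yaw': np.float64(0.10937967117129636), 'pca': np.float64(-3.031637597386904), 'n': np.int64(606)}
box {'c': [0.4777045593261719, -0.18807875061035156], 'mean': array([ 0.4721, -0.1892,  0.0764]), 'size': (128.1849822998047, 128.09535217285156), 'yaw': np.float64(0.11094897213313917), 'pca': np.float64(1.6863230538135612), 'n': np.int64(10836)}
```

View pics/w3.png

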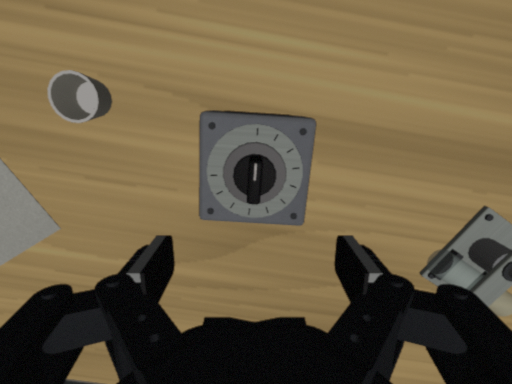

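The dial bar's yaw (0.109) equals the box's (0.110), and the wrist view shows the bar at (255,178) square to the box, pointing at the first scale mark. The dial is at zero. Next is the screw.

Emit:
{"method": "servo_tool", "body": {"series": [[1,[-0.7,1.8,0.1],[0,0,0.1]],[1,[-2.2,5.6,0.2],[0,0,0.25]],[1,[-3.7,9.6,0.3],[0,0,0.4]],[1,[-5.3,13.6,0.4],[0,0,0.55]],[1,[-6.9,17.8,0.5],[0,0,0.7]],[1,[-8.5,22,0.6],[0,0,0.85]],[1,[-10.1,26,0.7],[0,0,1]],[1,[-11.7,30,0.8],[0,0,1.15]],[1,[-13,33.3,0.9],[0,0,1.3]],[1,[-13.6,34.8,1],[0,0,1.43]]]}}

```text
t: 10.3
eef_pos: [0.5492, 0.183, 0.2232]
ee_rot: [0.559, 0.829, 0.0, -0.001]
contact_force: [-0.2, 0.5, 0.2]
width: 0.996
gripper_force: 0.0
```

Emit:
{"method": "servo_tool", "body": {"series": [[1,[0,0,0],[0,0,0.1]],[1,[0,0,0],[0,0,0.1]],[1,[0,0,0],[0,0,0.1]],[1,[0,0,0],[0,0,0.1]],[1,[0,0,0],[0,0,0.1]],[1,[0,0,0],[0,0,0.1]],[1,[0,0,0],[0,0,0.1]],[1,[0,0,0],[0,0,0.1]],[1,[0,0,0],[0,0,0.1]],[1,[0,0,0],[0,0,0.1]]]}}

```text
t: 11.3
eef_pos: [0.5499, 0.178, 0.2243]
ee_rot: [0.6, 0.8, 0.0, -0.0]
contact_force: [0.4, 0.4, 0.1]
width: 0.999
gripper_force: 0.0
```

```bash
cat > m.py <<'E'
import sys
from h import *
zlo,zhi=map(float,sys.argv[1:3])
a,d=get_image("wrist");o=get_obs();cv2.imwrite(sys.argv[3],a)
b=bar(a,d,o,(180,330,110,260),zlo,zhi);print(b)
R=Rn.from_quat(o["ee_rot"]).as_matrix();print("tool shift",R.T@(np.array([*b["c"],.09])-o["eef_pos"])*100)
E
python3 s.py; python3 m.py .110 .125 pics/w4.png
```

```text
t 11.3 p [0.5499 0.178  0.2243] yaw 1.855 tilt [0. 0.] j7 -0.098 F [0.4 0.4 0.1] T [-0.02 -0.   -0.03] w 0.9989241852869725 g 0.0
{'c': [0.55641259765625, 0.17773747253417968], 'mean': array([0.556 , 0.1789, 0.1158]), 'size': (13.99249267578125, 45.41307830810547), 'yaw': np.float64(1.7892432304073527), 'pca': np.float64(1.7877724884353396), 'n': np.int64(659)}
tool shift [-0.21642065  0.61478059 13.43218637]
```

View pics/w4.png

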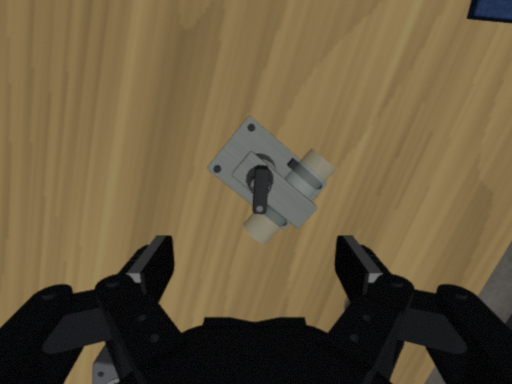

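The view shows the bar at about (260,188) with its dot at (260,210), lying about 0.9 rad clockwise of the strap. I'll descend and close loosely around it.

Emit:
{"method": "servo_tool", "body": {"series": [[1,[-0.2,0.3,1.5],[0,0,0.06]],[1,[-0.2,0.6,4.5],[0,0,0.06]],[1,[-0.2,0.6,8],[0,0,0.06]],[1,[-0.2,0.6,11],[0,0,0.06]],[1,[-0.2,0.6,12.7],[0,0,0.06]],[1,[-0.2,0.6,13.5],[0,0,0.06]],[-0.55,[-0.2,0.6,13.6],[0,0,0.06]],[-0.55,[-0.2,0.6,13.6],[0,0,0.06]],[-0.55,[-0.2,0.6,13.6],[0,0,0.06]],[-0.55,[-0.2,0.6,13.6],[0,0,0.06]]], "squeeze": 20}}

```text
t: 12.35
eef_pos: [0.5569, 0.1781, 0.0894]
ee_rot: [0.624, 0.782, 0.001, 0.001]
contact_force: [0.9, -0.1, -0.4]
width: 0.331
gripper_force: 0.0
```

Emit:
{"method": "servo_tool", "body": {"series": [[-0.55,[0,0,0],[0,0,0]],[-0.55,[0,0,0],[0,0,0]],[-0.55,[0,0,0],[0,0,0]],[-0.55,[0,0,0],[0,0,-0.05]],[-0.55,[0,0,0],[0,0,-0.15]],[-0.55,[0,0,0],[0,0,-0.25]],[-0.55,[0,0,0],[0,0,-0.35]],[-0.55,[0,0,0],[0,0,-0.45]],[-0.55,[0,0,0],[0,0,-0.55]],[-0.55,[0,0,0],[0,0,-0.6]]]}}

```text
t: 13.35
eef_pos: [0.5552, 0.1775, 0.0885]
ee_rot: [0.364, 0.931, -0.001, -0.001]
contact_force: [-3.8, -2.1, 5.4]
width: 0.224
gripper_force: 6.5
```

```bash
python3 s.py
```

```text
t 13.35 p [0.5552 0.1775 0.0885] yaw 2.397 tilt [-0.002 -0.001] j7 0.365 F [-3.8 -2.1  5.4] T [-0.26  0.85 -0.13] w 0.22395931137866096 g 6.51005249703303
```

Emit:
{"method": "servo_tool", "body": {"series": [[-0.55,[0,0,0],[0,0,-0.08]],[-0.55,[0,0,0],[0,0,-0.16]],[-0.55,[0,0,0],[0,0,-0.24]],[-0.55,[0,0,0],[0,0,-0.32]],[-0.55,[0,0,0],[0,0,-0.4]],[-0.55,[0,0,0],[0,0,-0.48]],[-0.55,[0,0,0],[0,0,-0.56]],[-0.55,[0,0,0],[0,0,-0.64]],[-0.55,[0,0,0],[0,0,-0.64]],[-0.55,[0,0,0],[0,0,-0.64]]]}}

```text
t: 14.35
eef_pos: [0.5545, 0.1762, 0.0869]
ee_rot: [0.055, 0.999, -0.001, -0.002]
contact_force: [-3.3, -3.8, -3.7]
width: 0.227
gripper_force: 5.0
```

```bash
python3 s.py
cat > v.py <<'E'
import sys
from h import *
a,d=get_image("side");o=get_obs()
# bar head height: dark pixels near the clamp in the side view, by depth
c=calibration("side");K=c["intrinsics"];v,u=np.mgrid[165:215,205:265];z=d[165:215,205:265]
W=(np.stack([(u-K[0][2])/K[0][0]*z,(v-K[1][2])/K[1][1]*z,z],-1)-c["t"])@np.array(c["R"])
m=(np.hypot(W[...,0]-.556,W[...,1]-.177)<.028)&(a[165:215,205:265].max(2)<70);print("top of dark near axis",np.sort(W[m][:,2])[-5:],m.sum())
cv2.imwrite(sys.argv[1],cv2.resize(a[140:240,180:290],(770,700)[:2],interpolation=cv2.INTER_CUBIC)[:600])
E
python3 v.py pics/s1.png
```

```text
t 14.35 p [0.5545 0.1762 0.0869] yaw 3.032 tilt [-0.004 -0.003] j7 0.907 F [-3.3 -3.8 -3.7] T [-0.76  0.75 -0.01] w 0.22738437966009623 g 5.036896727979183
top of dark near axis [0.17475012 0.17554737 0.17879789 0.17930639 0.17938708] 213
```

View pics/s1.png

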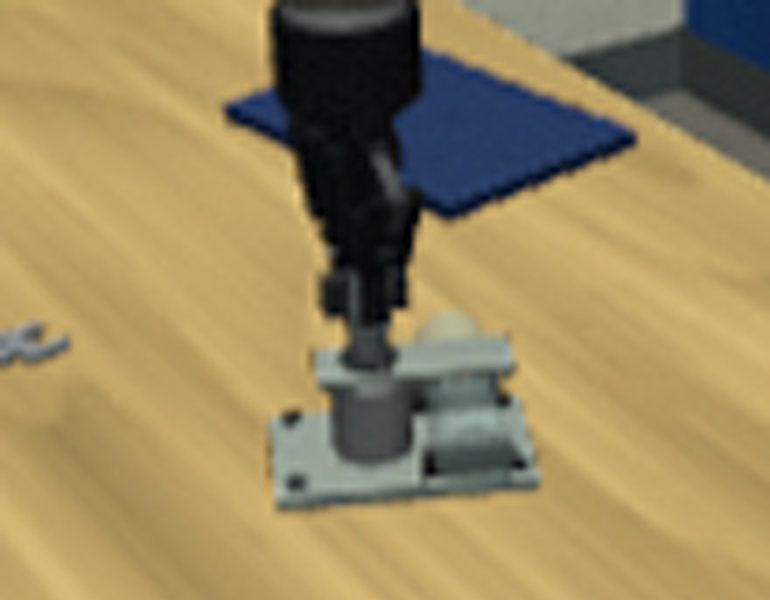

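The vertical force changed from +5 to -4 N, which is the screw's weight hanging on the fingers. I'll turn a bit further back and then loosen so it can drop.

Emit:
{"method": "servo_tool", "body": {"series": [[-0.55,[0,0,0],[0,0,-0.08]],[-0.55,[0,0,0],[0,0,-0.16]],[-0.55,[0,0,0],[0,0,-0.2]],[-0.55,[0,0,0],[0,0,-0.2]],[-0.45,[0,0,0],[0,0,-0.2]],[-0.35,[0,0,0],[0,0,-0.2]],[-0.3,[0,0,0],[0,0,-0.2]],[-0.3,[0,0,0],[0,0,-0.2]],[-0.3,[0,0,0],[0,0,-0.2]],[-0.3,[0,0,0],[0,0,-0.2]]]}}

```text
t: 15.4
eef_pos: [0.5564, 0.1781, 0.0885]
ee_rot: [-0.047, 0.999, 0.0, 0.0]
contact_force: [-0.3, 0.9, 0.4]
width: 0.348
gripper_force: 0.0
```

```bash
python3 s.py; python3 v.py pics/s2.png
python3 - <<'E'
import cv2,numpy as np
a,b=cv2.imread("pics/s1.png"),cv2.imread("pics/s2.png")
cv2.imwrite("pics/s12.png",np.hstack([a[200:520,200:580],b[200:520,200:580]]))
E
```

```text
t 15.4 p [0.5564 0.1781 0.0885] yaw -3.048 tilt [0. 0.] j7 1.079 F [-0.3  0.9  0.4] T [-0.02  0.04 -0.02] w 0.3479465462669147 g 0.0
top of dark near axis [0.17608749 0.17631366 0.17855081 0.1786616  0.17889586] 249
```

View pics/s12.png

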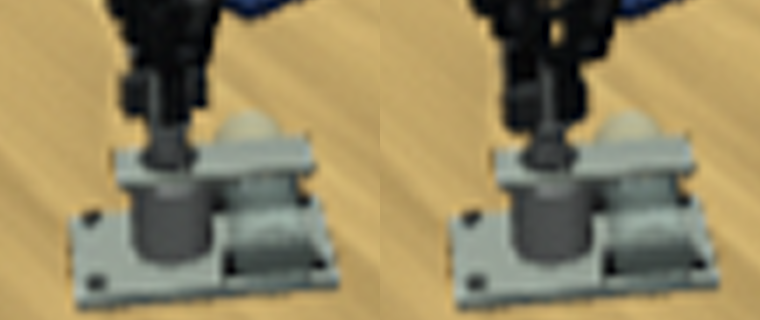

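Run:
```python
from h import *
a,d=get_image("wrist");o=get_obs();cv2.imwrite("pics/w5.png",a);np.savez("w5.npz",a=a,d=d,p=o["eef_pos"],q=o["ee_rot"])
print(np.round(d[190:270:8,222:290:6],3))
for lo,hi in((.09,.111),(.111,.125)):
    try:print(bar(a,d,o,(215,295,180,300),lo,hi))
    except Exception as e:print(e)
```

```text
[[0.231 0.212 0.19  0.175 0.175 0.175 0.176 0.176 0.176 0.175 0.178 0.23 ]
 [0.232 0.185 0.179 0.176 0.178 0.177 0.177 0.176 0.178 0.176 0.177 0.178]
 [0.187 0.187 0.178 0.176 0.148 0.143 0.144 0.146 0.177 0.178 0.179 0.178]
 [0.188 0.18  0.176 0.175 0.135 0.133 0.134 0.135 0.138 0.181 0.18  0.235]
 [0.181 0.178 0.178 0.159 0.132 0.132 0.132 0.133 0.133 0.181 0.238 0.238]
 [0.142 0.154 0.16  0.16  0.135 0.135 0.133 0.134 0.137 0.192 0.148 0.143]
 [0.134 0.153 0.16  0.138 0.135 0.135 0.136 0.137 0.162 0.242 0.149 0.134]
 [0.125 0.154 0.186 0.136 0.136 0.137 0.135 0.137 0.229 0.23  0.147 0.125]
 [0.125 0.153 0.187 0.138 0.138 0.136 0.136 0.216 0.221 0.232 0.148 0.122]
 [0.127 0.19  0.148 0.139 0.139 0.14  0.139 0.211 0.212 0.216 0.149 0.122]]
{'c': [0.553519775390625, 0.17933169555664064], 'mean': array([0.5514, 0.1773, 0.1044]), 'size': (39.53887176513672, 45.5211296081543), 'yaw': np.float64(2.2357937762581894), 'pca': np.float64(2.900882489439582), 'n': np.int64(3153)}
{'c': [0.5552925415039063, 0.17914129638671875], 'mean': array([0.552 , 0.1787, 0.1195]), 'size': (23.097532272338867, 37.75270462036133), 'yaw': np.float64(1.6633317870323077), 'pca': np.float64(1.668530195487665), 'n': np.int64(695)}
```

View pics/w5.png

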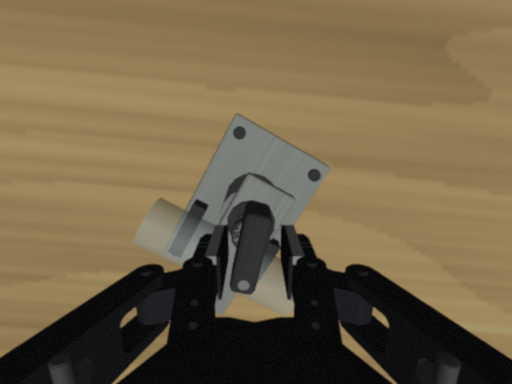

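Run:
```python
from h import *
q=np.load("w5.npz");o=dict(eef_pos=q["p"],ee_rot=q["q"]);a,d=q["a"],q["d"]
# bar top: points inside a box sampled on it
c=calibration("wrist");K=c["intrinsics"];M=np.array(c["mount"])
R=Rn.from_quat(o["ee_rot"]).as_matrix()
for u,v in((258,218),(254,230),(250,245),(247,262),(244,275)):
    z=np.median(d[v-1:v+2,u-1:u+2]);p=M[:3,:3]@[(u-K[0][2])/K[0][0]*z,(v-K[1][2])/K[1][1]*z,z]+M[:3,3];print(u,v,(R@p+o["eef_pos"]).round(4))
# bar axis line by rays at top height .107
for z in(.107,.117):
    p,r=ray("wrist",258,207,z,o),ray("wrist",242,290,z,o);print(z,p.round(4),r.round(4),"len",np.linalg.norm(r-p).round(4),"yaw",np.arctan2(*(r-p)[1::-1]).round(3))
```

```text
258 218 [0.5346 0.179  0.1062]
254 230 [0.5407 0.1776 0.1071]
250 245 [0.5489 0.1764 0.1071]
247 262 [0.5587 0.1757 0.1069]
244 275 [0.5664 0.1748 0.1069]
0.107 [0.5286 0.1784 0.107 ] [0.5755 0.1745 0.107 ] len 0.047 yaw -0.083
0.117 [0.525  0.1779 0.117 ] [0.568  0.1743 0.117 ] len 0.0431 yaw -0.083
```

The bar's top is now at 0.107 m, down from 0.1165, and its dot end points about 0.2 rad anticlockwise of the strap, so it has dropped in. I'll re-centre, lower the tool and turn forward, sinking about 1.6 mm per radian.

Emit:
{"method": "servo_tool", "body": {"series": [[-0.3,[0.35,-0.15,0.3],[0,0,0.1]],[-0.3,[0.35,-0.15,0.8],[0,0,0.2]],[-0.6,[0.35,-0.15,0.85],[0,0,0.2]],[-0.6,[0.35,-0.15,0.85],[0,0,0.2]],[-0.6,[0.35,-0.15,0.85],[0,0,0.25]],[-0.6,[0.35,-0.15,0.85],[0,0,0.35]],[-0.6,[0.35,-0.15,0.87],[0,0,0.47]],[-0.6,[0.35,-0.15,0.89],[0,0,0.59]],[-0.6,[0.35,-0.15,0.91],[0,0,0.71]],[-0.6,[0.35,-0.15,0.93],[0,0,0.83]]]}}

```text
t: 16.5
eef_pos: [0.5535, 0.1786, 0.0792]
ee_rot: [0.361, 0.933, 0.002, 0.0]
contact_force: [2.1, 5.0, -3.9]
width: 0.21
gripper_force: 19.6
```

```bash
python3 s.py
```

```text
t 16.5 p [0.5535 0.1786 0.0792] yaw 2.403 tilt [0.002 0.004] j7 0.369 F [ 2.1  5.  -3.9] T [ 1.07 -0.37  0.09] w 0.20995278837615883 g 19.638046324253082
```

Emit:
{"method": "servo_tool", "body": {"series": [[-0.55,[0.05,0.1,0.03],[0,0,0.1]],[-0.55,[0.1,0.2,0.05],[0,0,0.23]],[-0.55,[0.1,0.2,0.07],[0,0,0.36]],[-0.55,[0.1,0.2,0.09],[0,0,0.49]],[-0.55,[0.1,0.2,0.11],[0,0,0.62]],[-0.55,[0.1,0.2,0.13],[0,0,0.75]],[-0.55,[0.1,0.2,0.15],[0,0,0.88]],[-0.55,[0.1,0.2,0.17],[0,0,1.01]],[-0.55,[0.1,0.2,0.19],[0,0,1.14]],[-0.55,[0.1,0.2,0.21],[0,0,1.27]]]}}

```text
t: 17.5
eef_pos: [0.5585, 0.1797, 0.0781]
ee_rot: [0.844, 0.536, 0.006, 0.002]
contact_force: [10.2, 2.1, -6.5]
width: 0.224
gripper_force: 6.0
```

Emit:
{"method": "servo_tool", "body": {"series": [[-0.55,[0,0,0.02],[0,0,0.13]],[-0.55,[0,0,0.04],[0,0,0.26]],[-0.55,[0,0,0.06],[0,0,0.39]],[-0.55,[0,0,0.08],[0,0,0.52]],[-0.55,[0,0,0.1],[0,0,0.65]],[-0.55,[0,0,0.12],[0,0,0.78]],[-0.55,[0,0,0.14],[0,0,0.91]],[-0.55,[0,0,0.16],[0,0,1.04]],[-0.55,[0,0,0.18],[0,0,1.17]],[-0.55,[0,0,0.2],[0,0,1.25]]]}}

```text
t: 18.5
eef_pos: [0.5572, 0.1759, 0.0757]
ee_rot: [0.998, -0.059, 0.004, 0.001]
contact_force: [6.0, -4.1, -2.9]
width: 0.226
gripper_force: 5.0
```

```bash
python3 s.py
```

```text
t 18.5 p [0.5572 0.1759 0.0757] yaw -0.119 tilt [ 0.008 -0.002] j7 -1.724 F [ 6.  -4.1 -2.9] T [-0.98 -1.4   0.02] w 0.22583170567670935 g 5.015672296285629
```

Emit:
{"method": "servo_tool", "body": {"series": [[0.5,[0,0,0],[0,0,0.05]],[0.5,[0,0,0],[0,0,0]],[0.5,[0,0,0],[0,0,-0.1]],[0.5,[0,0,0],[0,0,-0.1]],[0.5,[0,0,0],[0,0,-0.1]],[0.5,[0,0,0],[0,0,-0.22]],[0.5,[0,0,0],[0,0,-0.36]],[0.5,[0,0,0],[0,0,-0.5]],[0.5,[0,0,0],[0,0,-0.64]],[0.5,[0,0,0],[0,0,-0.78]]]}}

```text
t: 19.5
eef_pos: [0.5535, 0.1782, 0.075]
ee_rot: [0.944, 0.329, 0.0, -0.0]
contact_force: [-0.3, -0.1, 0.1]
width: 0.749
gripper_force: 0.0
```

Emit:
{"method": "servo_tool", "body": {"series": [[0.5,[0,0,0],[0,0,-0.14]],[0.5,[0,0,0],[0,0,-0.28]],[0.5,[0,0,0],[0,0,-0.42]],[0.5,[0,0,0],[0,0,-0.56]],[0.5,[0,0,0],[0,0,-0.7]],[0.5,[0,0,0],[0,0,-0.84]],[0.5,[0,0,0],[0,0,-0.98]],[0.5,[0,0,0],[0,0,-1.12]],[0.5,[0,0,0],[0,0,-1.26]],[0.5,[0,0,0],[0,0,-1.4]]]}}

```text
t: 20.5
eef_pos: [0.5535, 0.178, 0.0749]
ee_rot: [0.511, 0.86, -0.0, -0.0]
contact_force: [0.0, -0.7, 0.3]
width: 0.751
gripper_force: 0.0
```

Emit:
{"method": "servo_tool", "body": {"series": [[0.5,[0,0,0],[0,0,-0.14]],[0.5,[0,0,0],[0,0,-0.28]],[0.5,[0,0,0],[0,0,-0.42]],[0.5,[0,0,0],[0,0,-0.56]],[0.5,[0,0,0],[0,0,-0.7]],[0.5,[0,0,0],[0,0,-0.84]],[0.5,[0,0,0],[0,0,-0.98]],[0.5,[0,0,0],[0,0,-1.1]],[0.5,[0,0,0],[0,0,-1.1]],[0.5,[0,0,0],[0,0,-1.1]]]}}

```text
t: 21.5
eef_pos: [0.5535, 0.1779, 0.0748]
ee_rot: [-0.01, 1.0, 0.0, -0.0]
contact_force: [-0.5, -1.1, 0.1]
width: 0.751
gripper_force: 0.0
```

```bash
python3 s.py
python3 - <<'E'
from h import *
a,d=get_image("wrist");o=get_obs();cv2.imwrite("pics/w6.png",a);np.savez("w6.npz",a=a,d=d,p=o["eef_pos"],q=o["ee_rot"])
for lo,hi in((.088,.097),(.097,.106)):
    print(bar(a,d,o,(222,290,180,300),lo,hi))
E
```

```text
t 21.5 p [0.5535 0.1779 0.0748] yaw -3.122 tilt [-0.  0.] j7 1.0 F [-0.5 -1.1  0.1] T [-0.04  0.    0.  ] w 0.7510225435005448 g 0.0
{'c': [0.5489705200195313, 0.17218251037597657], 'mean': array([0.5344, 0.179 , 0.0925]), 'size': (13.13003921508789, 39.011226654052734), 'yaw': np.float64(2.6370174368691757), 'pca': np.float64(2.535272919407789), 'n': np.int64(201)}
{'c': [0.5530436401367187, 0.17747117614746094], 'mean': array([0.5508, 0.1775, 0.1015]), 'size': (14.061373710632324, 41.454566955566406), 'yaw': np.float64(3.0226445608722217), 'pca': np.float64(3.0126948797888744), 'n': np.int64(2172)}
```

View pics/w6.png

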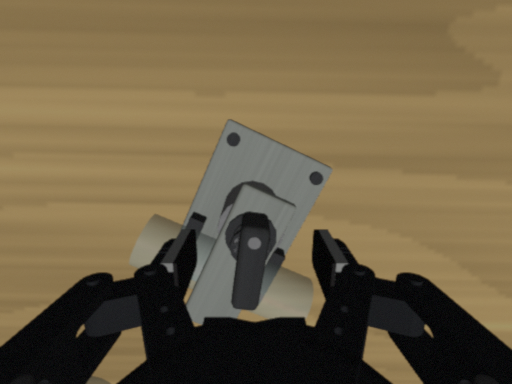

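The bar has made a half turn, with its dot end now opposite at (254,242), and its top has sunk to about 0.1015. Its centre (0.553, 0.1775) is right under the tool. Close loosely and turn on by about 3.4 rad.

Emit:
{"method": "servo_tool", "body": {"series": [[-0.55,[0,0,0],[0,0,0.14]],[-0.55,[0,0,0],[0,0,0.14]],[-0.55,[0,0,0],[0,0,0.14]],[-0.55,[0,0,0],[0,0,0.14]],[-0.55,[0,0,0],[0,0,0.2]],[-0.55,[0,0,0],[0,0,0.32]],[-0.55,[0,0,0.02],[0,0,0.45]],[-0.55,[0,0,0.04],[0,0,0.58]],[-0.55,[0,0,0.06],[0,0,0.71]],[-0.55,[0,0,0.08],[0,0,0.84]]]}}

```text
t: 22.55
eef_pos: [0.5545, 0.1782, 0.0742]
ee_rot: [0.399, 0.917, 0.001, 0.001]
contact_force: [2.4, 0.4, -1.0]
width: 0.231
gripper_force: 4.6
```

Emit:
{"method": "servo_tool", "body": {"series": [[-0.55,[0,0,0.02],[0,0,0.13]],[-0.55,[0,0,0.04],[0,0,0.26]],[-0.55,[0,0,0.06],[0,0,0.39]],[-0.55,[0,0,0.08],[0,0,0.52]],[-0.55,[0,0,0.1],[0,0,0.65]],[-0.55,[0,0,0.12],[0,0,0.78]],[-0.55,[0,0,0.14],[0,0,0.91]],[-0.55,[0,0,0.16],[0,0,1.04]],[-0.55,[0,0,0.18],[0,0,1.17]],[-0.55,[0,0,0.2],[0,0,1.3]]]}}

```text
t: 23.55
eef_pos: [0.5586, 0.1791, 0.0733]
ee_rot: [0.873, 0.488, 0.006, 0.002]
contact_force: [10.1, -0.6, -3.8]
width: 0.226
gripper_force: 5.0
```

Emit:
{"method": "servo_tool", "body": {"series": [[-0.55,[0,0,0.02],[0,0,0.13]],[-0.55,[0,0,0.04],[0,0,0.26]],[-0.55,[0,0,0.06],[0,0,0.39]],[-0.55,[0,0,0.08],[0,0,0.52]],[-0.55,[0,0,0.1],[0,0,0.65]],[-0.55,[0,0,0.12],[0,0,0.78]],[-0.55,[0,0,0.14],[0,0,0.91]],[-0.55,[0,0,0.16],[0,0,1.04]],[-0.55,[0,0,0.18],[0,0,1.17]],[-0.55,[0,0,0.2],[0,0,1.3]]]}}

```text
t: 24.55
eef_pos: [0.5559, 0.1761, 0.0704]
ee_rot: [0.99, -0.14, 0.003, 0.001]
contact_force: [2.9, -4.4, -1.2]
width: 0.225
gripper_force: 4.4
```

```bash
python3 s.py
```

```text
t 24.55 p [0.5559 0.1761 0.0704] yaw -0.281 tilt [ 0.005 -0.002] j7 -1.85 F [ 2.9 -4.4 -1.2] T [-0.99 -0.8   0.02] w 0.22543594573094944 g 4.402105137705803
```

Emit:
{"method": "servo_tool", "body": {"series": [[-0.55,[0,0,0],[0,0,0.1]],[-0.55,[0,0,0],[0,0,0.15]],[-0.55,[0,0,0],[0,0,0.15]],[-0.45,[0,0,0],[0,0,0.15]],[-0.4,[0,0,0],[0,0,0.15]],[-0.4,[0,0,0],[0,0,0.15]],[-0.4,[0,0,0],[0,0,0.15]],[-0.4,[0,0,0],[0,0,0.15]],[-0.4,[0,0,0],[0,0,0.15]],[-0.4,[0,0,0],[0,0,0.15]]]}}

```text
t: 25.55
eef_pos: [0.5534, 0.1782, 0.0701]
ee_rot: [0.977, -0.211, -0.0, -0.0]
contact_force: [-0.2, 0.3, -0.4]
width: 0.3
gripper_force: 0.0
```

Emit:
{"method": "servo_tool", "body": {"series": [[-0.6,[0,0,0],[0,0,0]],[-0.7,[0,0,0],[0,0,0]],[-0.8,[0,0,0],[0,0,0]],[-0.9,[0,0,0],[0,0,0]],[-1,[0,0,0],[0,0,0]],[-1,[0,0,0],[0,0,0]],[-1,[0,0,0],[0,0,0]],[-1,[0,0,0],[0,0,0]],[-1,[0,0,0],[0,0,0]],[-1,[0,0,0],[0,0,0]]], "squeeze": 30}}

```text
t: 26.55
eef_pos: [0.5532, 0.1776, 0.0701]
ee_rot: [0.977, -0.211, -0.0, 0.0]
contact_force: [-3.1, -3.1, 4.8]
width: 0.203
gripper_force: 29.5
```

```bash
python3 s.py
python3 - <<'E'
from h import *
a,d=get_image("wrist");o=get_obs();cv2.imwrite("pics/w7.png",a)
c=calibration("wrist");K=c["intrinsics"];M=np.array(c["mount"]);R=Rn.from_quat(o["ee_rot"]).as_matrix()
for u in(250,254,258):
  for v in range(190,300,10):
    z=np.median(d[v-1:v+2,u-1:u+2]);p=M[:3,:3]@[(u-K[0][2])/K[0][0]*z,(v-K[1][2])/K[1][1]*z,z]+M[:3,3];print(u,v,(R@p+o["eef_pos"]).round(4))
E
```

```text
t 26.55 p [0.5532 0.1776 0.0701] yaw -0.426 tilt [-0.001 -0.001] j7 -1.967 F [-3.1 -3.1  4.8] T [-0.84  0.77 -0.03] w 0.20338695279223126 g 29.474699199199677
250 190 [0.5782 0.1696 0.0612]
250 200 [0.5781 0.1693 0.0795]
250 210 [0.578  0.1692 0.0938]
250 220 [0.5744 0.1708 0.0961]
250 230 [0.5701 0.1728 0.0967]
250 240 [0.5655 0.1749 0.0965]
250 250 [0.5606 0.1771 0.0963]
250 260 [0.5557 0.1794 0.0961]
250 270 [0.5508 0.1816 0.0961]
250 280 [0.5458 0.1839 0.0961]
250 290 [0.5408 0.1862 0.0964]
254 190 [0.5772 0.1675 0.0611]
254 200 [0.5774 0.1674 0.0798]
254 210 [0.5771 0.1676 0.0936]
254 220 [0.5738 0.1691 0.0966]
254 230 [0.5694 0.1711 0.0968]
254 240 [0.5645 0.1733 0.0961]
254 250 [0.5601 0.1753 0.0968]
254 260 [0.5551 0.1776 0.0964]
254 270 [0.55   0.1799 0.0961]
254 280 [0.545  0.1822 0.0962]
254 290 [0.54   0.1844 0.0965]
258 190 [0.5764 0.1654 0.0617]
258 200 [0.5767 0.1656 0.0801]
258 210 [0.5765 0.1658 0.0938]
258 220 [0.5727 0.1676 0.0957]
258 230 [0.5686 0.1694 0.0968]
258 240 [0.5637 0.1716 0.0962]
258 250 [0.5591 0.1737 0.0963]
258 260 [0.5544 0.1758 0.0966]
258 270 [0.5493 0.1781 0.0962]
258 280 [0.5443 0.1803 0.0963]
258 290 [0.5393 0.1826 0.0965]
```

View pics/w7.png

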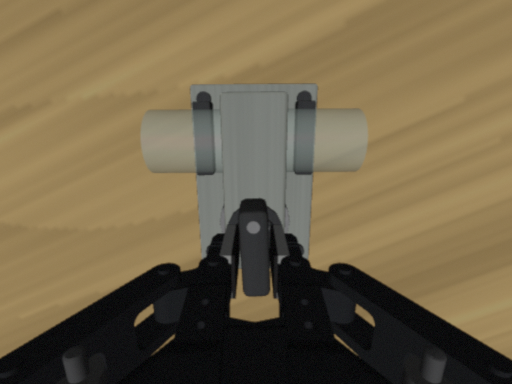

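The dot points along the strap, so the screw has made about one full turn, and the bar's top is at 0.0963 (nominal 0.098, and my readings run about 1.2 mm low). But the opening stopped at 0.20 instead of 0.15, so the fingertips are on the 20 mm shank below the bar. I'll open, rise 6 mm and clamp on the bar head itself.

Emit:
{"method": "servo_tool", "body": {"series": [[-0.4,[0,0,0],[0,0,0]],[-0.4,[0,0,0],[0,0,0]],[-0.4,[0,0,0],[0,0,0]],[-0.4,[0,0,-0.3],[0,0,0]],[-0.4,[0,0,-0.6],[0,0,0]],[-0.4,[0,0,-0.6],[0,0,0]],[-0.6,[0,0,-0.6],[0,0,0]],[-0.8,[0,0,-0.6],[0,0,0]],[-1,[0,0,-0.6],[0,0,0]],[-1,[0,0,-0.6],[0,0,0]]], "squeeze": 30}}

```text
t: 27.6
eef_pos: [0.553, 0.1775, 0.0763]
ee_rot: [0.977, -0.211, -0.001, 0.0]
contact_force: [-3.3, -2.4, 7.0]
width: 0.156
gripper_force: 33.7
```

Emit:
{"method": "servo_tool", "body": {"series": [[-1,[0,0,0],[0,0,0]],[-1,[0,0,0],[0,0,0]],[-1,[0,0,0],[0,0,0]],[-1,[0,0,0],[0,0,0]],[-1,[0,0,0],[0,0,0]],[-1,[0,0,0],[0,0,0]],[-1,[0,0,0],[0,0,0]],[-1,[0,0,0],[0,0,0]],[-1,[0,0,0],[0,0,0]],[-1,[0,0,0],[0,0,0]]]}}

```text
t: 28.6
eef_pos: [0.553, 0.1775, 0.0763]
ee_rot: [0.977, -0.211, -0.001, 0.0]
contact_force: [-2.9, -3.4, 4.7]
width: 0.156
gripper_force: 33.7
```

```bash
python3 s.py
python3 - <<'E'
from h import *
a,d=get_image("wrist");o=get_obs()
c=calibration("wrist");K=c["intrinsics"];M=np.array(c["mount"]);R=Rn.from_quat(o["ee_rot"]).as_matrix()
for u,v in((250,240),(254,250),(254,260),(256,270)):
    z=np.median(d[v-1:v+2,u-1:u+2]);p=M[:3,:3]@[(u-K[0][2])/K[0][0]*z,(v-K[1][2])/K[1][1]*z,z]+M[:3,3];print(u,v,(R@p+o["eef_pos"]).round(4))
# bar edges per row: dark-to-bright columns
print(bar(a,d,o,(225,285,190,300),.090,.100))
E
```

```text
t 28.6 p [0.553  0.1775 0.0763] yaw -0.426 tilt [-0.001 -0.   ] j7 -1.973 F [-2.9 -3.4  4.7] T [-0.42  0.68 -0.04] w 0.15648653385083738 g 33.73491883277893
250 240 [0.5623 0.1763 0.0961]
254 250 [0.5565 0.1768 0.096 ]
254 260 [0.5513 0.1792 0.0958]
256 270 [0.5461 0.1805 0.0965]
{'c': [0.5567962036132813, 0.175741943359375], 'mean': array([0.559 , 0.1754, 0.0958]), 'size': (28.439008712768555, 44.904598236083984), 'yaw': np.float64(3.0892114707412426), 'pca': np.float64(2.717952249377198), 'n': np.int64(2574)}
```

The bar is clamped at opening 0.156 with 34 N and standing still. Its top is 20 mm below the start height, so the head is at about 86 mm. Handing in.

```bash
python3 -c "
from workcell import hand_in
print(hand_in())"
```

```text
the job is handed in; nothing more can be done
None
```

I handed the job in: the dial is on its zero stop, the screw dropped into the thread and then turned forward one full turn (head at about 86 mm by my camera readings), and the fingers are clamped on its bar head with about 34 N. The hand-in gave no verdict.

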